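# Roll the rub tin label-front and dock it

## Robot

A 7-joint arm with a two-finger parallel gripper is mounted at the origin on the work surface. World frame = base frame: x ahead of the robot, y to its left, z up, the work surface at z = 0. Lengths are in m, angles in rad, forces in N, time in s.
With the tool pointing down it reaches from about 0.4 to 0.875 m from the base axis. Payload 6.5 kg.
Tool frame: the origin (TCP) lies midway between the tips of the shut fingers; the grasp point (between the pads) lies 19 mm behind it; z points along the fingers, y is the line along which they close (so a half turn about z gives the same grasp; the last joint's range is limited). The gripper opens to 85 mm and grips with 20 to 120 N. Pads are 22 mm wide; open, the fingers measure 114 mm over their backs; the gripper's body (76 mm by 85 mm) begins 54 mm behind the grasp point. The pads swing forward as they close: fully open they stand 13 mm farther back than shut.
Start: joints at [-1.277, 0.536, -0.004, 1.538, 0.003, 1.067, -0.071], TCP at [0.229, 0.608, 0.231] pointing down, gripper open.
Joint ranges: [-2.7, 2.7], [-0.37, 2.16], [-1.27, 1.26], [0.24, 2.4], [-1.31, 4.45], [0.19, 1.91], [-2.76, 2.76]. Speed limits (rad/s): [2.39, 2.39, 3.14, 3.14, 3.14, 3.14, 3.14].

## Interface

Orientations are given as a 3x3 rotation matrix whose columns are the frame's x, y, z axes.
In Python, from plant import sensors, read_camera, workorder gives the robot as it stands.
- The arm moves only by the tool apply_moves, never from a script. Its argument "plan" is a list of rows, each an object of numbers: "tx", "ty", "tz": the shift along the world's x, y, z in cm; "turn": the turn about the world's z in rad. In form: [{"tx": .., "ty": .., "tz": .., "turn": ..}, ...]. A call has 1 to 12 rows; each row shifts and turns the commanded pose from where the row before left it; what a row does not reach is not made up. A row lasts 1/8 s, in which the tool goes at most 62.5 mm and 10.7 degrees, less where a joint would pass 70% of its speed; a pose out of reach is approached as far as the arm can. A call with a gripper value outside its range is refused whole. "grip" is the closure in counts, from 0 (fully open) to 255 (shut), set as the call begins (left out, the last holds). The fingers move at their own pace and stop on an object; "grip_force" is the grip in N (left out, the last holds). Time passes only in rows, so rows that do not move let the fingers close. It gives the time, the measured TCP pose, the force, the opening and the grip force at its end, in the units of the state.
- sensors.state(): the state, without advancing time (a new reading comes with each control period).
- read_camera(name): name is "side" or "top"; returns a dict with "image" (480x640x3 uint8, red, green, blue), "range_z" (480x640 float32, m along the optical axis (not along the pixel's ray), 0 where there is no reading), "fov_y" (degrees; the focal length in pixels is half the picture's height over the tangent of half this angle, whatever the lens; pixels are square), "cx", "cy" (the principal point, pixels), "eye" and "orientation" of the camera in the world. Camera axes: x right, y down, z forward; pixel columns grow to the right and rows downward; lengths in m; the calibration is good to about 2 mm. A picture is of the moment at which its call begins.
- workorder.sign_off(): hands the job in; it is judged then, once.
The state is a dict: "time": time; "joint_pos": joint angles; "dq": joint speeds; "effort": joint torques, N m; "ee_pos": TCP position; "tcp_rot": TCP orientation; "ft_force": force on the tool from outside, world axes, zero at the start; "ft_torque": the same for the moment, N m; "finger_gap": finger opening in m; "gripper_force": force on a finger pad.
Only numpy, scipy, OpenCV 4.12 (cv2) and the standard library are available. Lean on these libraries where they do the work, as an engineer would, in place of code of your own. Each camera call takes 0.05 s, during which the arm holds its last target. There are 200 camera calls.

## Task

Press one closed fingertip lightly on the edge of the rub tin's lid and roll the tin round on its turntable, where it stands, until its red label faces the front of the caddy (the side with the yellow tab). Then push the yellow tab until the green cup is fully home and the fin on the tin's back sits in the orange fork, and let go. Be gentle: never press on the tin with more than about 20 N or on the caddy with more than about 25 N, keep the tin upright, and leave the other things on the shelf alone.

Things in the scene. Friction and masses are not known exactly. Their poses are not given: they have to be found in the camera images.
- tin: loose round steel tin of rub, 95 mm across (too wide to grasp), 60 mm tall, 0.3 to 0.6 kg, on a turntable in the green cup. Origin: centre of its underside, 22 mm above the shelf; z up; -x points to the label, +x to the fin. Its flat black lid, 97 mm across, is screwed on more or less far (it does not yield): its top is 64 to 73 mm above the underside, not measured: feel for it.
- label (a point): middle of the label on the tin's side (red with white centre stripe, 47.5 mm from the tin's axis, 27 mm above its underside). A red stripe 12 mm wide on top of the black lid runs from near the centre to the edge above the label.
- fin (a point): outer end of the fin on the tin's back, across from the label: 8 mm wide, stands out 18 mm, 65.5 mm from the tin's axis, 11 to 27 mm above its underside
- axis (a point): point on the turntable's upright axis, 22 mm above the shelf where the tin stands; moves with the slide. A lip holds the tin within 1.5 mm of it. Turns endlessly either way, 0.06 N m of friction (1.7 N sideways at 36 mm from the axis). A fingertip pressing the lid under 3 to 5 N slips; even at 8 N the lid creeps, so the tin turns up to 30 percent less than the fingertip: look again and redo.
- caddy: fixed steel-plate caddy with black side rails, 225 mm long (x), 170 mm wide (y), on the shelf. Origin: on the shelf, under the plate; z up. -x points to its front (yellow tab), +x to its back (orange fork). Turntable axis at x = -20 mm, y = 0 with the slide at 0. Green cup wall round the tin: 146 mm outside diameter, top 45 mm above the shelf, open at the back.
- fork (a point): middle of the orange fork's mouth at the caddy's back: 28 mm wide funnel narrowing at 30 degrees a side to a 14 mm throat along the caddy's +x, prongs 26 to 52 mm above the shelf; takes the tin's fin when the cup slides home
- sled (a joint): slide of the green cup (with turntable, tin and tab) along the caddy's +x, in m: 0 = out at the front (start), 0.035 = fully home, a hard stop. About 7 N of sliding friction; it stays where it is left.
- tab (a point): middle of the top edge of the yellow tab's front (outer) face, 60.5 mm above the shelf, 96 mm ahead (-x) of the turntable axis: push that face towards the caddy's +x, below this edge. Upright plate 36 mm wide (y), 6 mm thick, 44 mm tall; moves with the slide.
- grinder: loose pepper grinder, clear acrylic with steel foot and turning knob, 54 mm across, 135 mm tall; origin centre of its underside. Bystander.
- dish: loose white ceramic dish, 120 mm across, 35 mm tall; origin centre of its underside. Bystander.
- brush: loose yellow silicone brush, about 205 mm long along its x axis (handle to -x, head to +x), 22 mm high, lying flat; origin underneath, where head and handle meet. Bystander.
- skewer_rack: fixed steel skewer rack with six slots, 70 x 120 mm foot, 63 mm tall, three 250 mm skewers lying in it along its x; origin centre of its underside. Bystander.
Things that resemble listed ones, but are neither listed nor needed, are in the scene too. Leave any blue or turquoise look-alike of the tin alone.

How it is judged:
By the outcome, as a careful person would: the job done as asked, in the order asked, and still so for the second after the job is handed in, with the robot touching nothing.
It also fails if it takes over 64 s, if anything falls off the work surface, if the arm or the gripper's body presses on something with over 40 N, if the wrist force passes 120 N, or if a joint passes its speed limit or range.

## Working session

There is one attempt and no reset: what is moved stays moved. The work goes in short steps, Python scripts to look and compute and a tool call to move; the robot and the scene stay as the last step left them, time stands still between calls to the robot, and variables do not carry over. Pictures are saved under pics/ and viewed, at most 10 in all, crops included, and the job is handed in when it is done.

Besides the shell and the picture viewer there is one more tool, called as name(argument=value, ...), one argument or row to a line, values as JSON. apply_moves: Moves the arm, as the interface text tells. Its arguments: {"type":"object","properties":{"plan":{"type":"array","items":{"type":"object","properties":{"tx":{"type":"number"},"ty":{"type":"number"},"tz":{"type":"number"},"turn":{"type":"number"}}}},"grip":{"type":"number"},"grip_force":{"type":"number"}},"required":["plan"]}

```bash
mkdir -p pics && cat > h.py <<'E'
import numpy as np, cv2
from plant import sensors, read_camera, workorder
def cam(n):
    c=read_camera(n); im=c["image"]; h=im.shape[0]
    f=h/2/np.tan(np.radians(c["fov_y"])/2)
    Z=c["range_z"]; v,u=np.mgrid[0:im.shape[0],0:im.shape[1]]
    P=np.stack([(u-c["cx"])/f*Z,(v-c["cy"])/f*Z,Z],-1)@np.array(c["orientation"]).T+np.array(c["eye"])
    P[Z==0]=np.nan
    return im,P,c,f
def save(n,im): cv2.imwrite(n,cv2.cvtColor(im,cv2.COLOR_RGB2BGR))
E
python3 - <<'E'
from h import *
for n in("side","top"):
    im,P,c,f=cam(n); save(f"pics/{n}0.png",im); np.save(f"{n}P.npy",P); np.save(f"{n}I.npy",im)
    print(n,c["eye"],np.round(c["orientation"],3).tolist(),f,c["cx"],c["cy"])
s=sensors.state(); print(s)
E
```

```text
side [-0.0151291  -0.65534775  0.81055918] [[0.676, -0.504, 0.538], [-0.736, -0.441, 0.513], [-0.021, -0.743, -0.669]] 567.2892145163996 312.5441820950512 249.71334736463248
top [ 0.28857064 -0.09408804  1.32396409] [[0.11, -0.969, 0.22], [-0.994, -0.108, 0.019], [0.005, -0.22, -0.975]] 577.9991445641418 325.2323160971386 237.77437671464924
{'time': 0.1, 'joint_pos': array([-1.27718297,  0.53708936, -0.0044308 ,  1.53876603,  0.00258407,
        1.06731237, -0.07121788]), 'dq': array([ 0.00140519, -0.00265276, -0.00050878, -0.00347096, -0.00012277,
       -0.00160383,  0.0003967 ]), 'effort': array([ 1.76236696e-03, -5.84565711e+01,  1.05151836e+00, -2.59775788e+01,
        1.26467823e-02,  4.63392469e-03,  1.84962471e-05]), 'ee_pos': array([0.22867753, 0.60783729, 0.23050469]), 'tcp_rot': array([[-9.35976447e-01,  3.52062334e-01, -4.51878494e-04],
       [ 3.52062608e-01,  9.35975246e-01, -1.50291503e-03],
       [-1.06172687e-04, -1.56578259e-03, -9.99998769e-01]]), 'ft_force': array([ 0.03902322, -0.77892689,  0.70393248]), 'ft_torque': array([0.02536852, 0.04444317, 0.04331778]), 'gripper_force': 0.0, 'finger_gap': 0.08518416585258962}
```

View pics/top0.png

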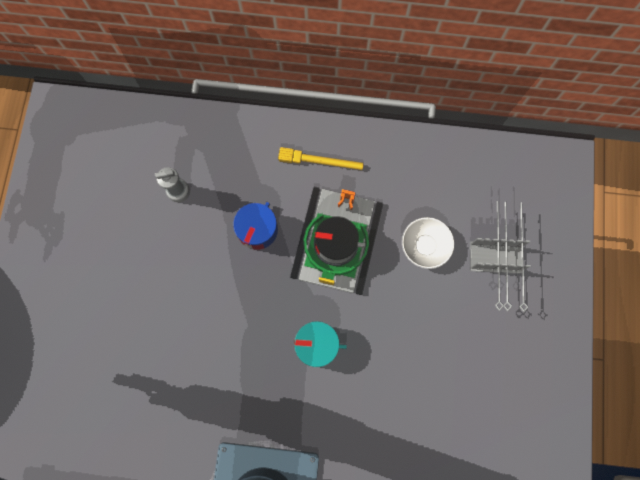

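View pics/side0.png

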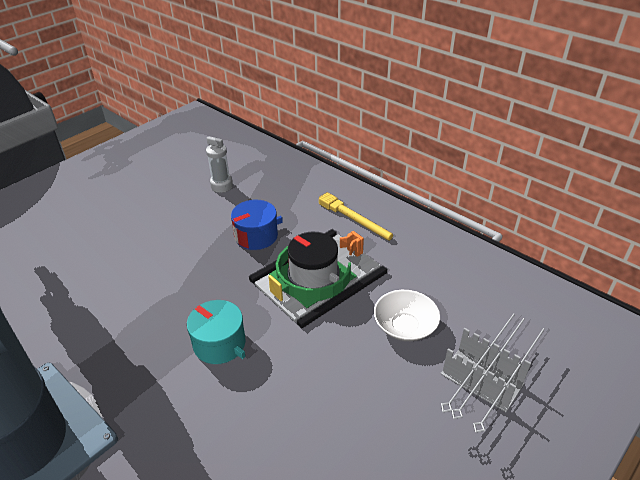

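The top view shows three lookalikes: a blue tin (255,224), a turquoise tin (317,344) and the steel tin with a black lid in the green cup (337,240). I choose the black-lidded one. Its stripe is at (324,236), the yellow tab at (327,281) and the orange fork at (347,197). Next I measure these and check with one crop.

```bash
cat > m.py <<'E'
from h import *
def measure(n,im,P,verbose=True):
    hsv=cv2.cvtColor(im,cv2.COLOR_RGB2HSV); H,S,V=[hsv[...,i].astype(int) for i in range(3)]
    x,y,z=[P[...,i] for i in range(3)]
    roi=(abs(x-.575)<.17)&(abs(y+.1)<.17)
    # restrict to region near caddy by pixel
    v,u=np.mgrid[0:480,0:640]
    roi=(u>285)&(u<390)&(v>180)&(v<300) if n=="top" else (u>245)&(u<390)&(v>215)&(v<330)
    out={}
    masks={"lid":(V<60)&(z>.075),"stripe":((H<6)|(H>174))&(S>150)&(z>.075),"orange":(H>=6)&(H<18)&(S>150)&(z>.02),
      "yellow":(H>=22)&(H<34)&(S>150)&(z>.02),"rail":(V<60)&(z<.04),"green":(H>45)&(H<75)&(S>120)&(z>.038)}
    for k,m in masks.items():
        m=m&roi; p=P[m]
        out[k]=p
        if len(p) and verbose: print(n,k,len(p),"med",np.round(np.median(p,0),4),"min",np.round(p.min(0),4),"max",np.round(p.max(0),4))
    return out
def circ(p):
    h=cv2.minEnclosingCircle(p[:,:2].astype(np.float32)); return h
E
python3 - <<'E'
from m import *
for n in("top","side"):
    o=measure(n,np.load(n+"I.npy"),np.load(n+"P.npy"))
    t=np.r_[o["lid"],o["stripe"]]; zt=np.median(t[:,2]); t=t[abs(t[:,2]-zt)<.006]
    print("lidcirc",circ(t),zt)
    print("green", circ(o["green"]))
    s=o["stripe"][:,:2]; print("stripe fit",cv2.minAreaRect(s.astype(np.float32)))
    print("rail rect",cv2.minAreaRect(o["rail"][:,:2].astype(np.float32)))
i=np.load("topI.npy")[170:310,270:410]; j=np.load("sideI.npy")[205:335,240:400]
save("pics/crop0.png",np.hstack([cv2.resize(i,(400,400)),cv2.resize(j,(400,400))]))
E
```

```text
top lid 1301 med [ 0.5687 -0.0976  0.085 ] min [ 0.524  -0.1414  0.0753] max [ 0.6172 -0.0475  0.092 ]
top stripe 109 med [ 0.5724 -0.0648  0.0853] min [ 0.5641 -0.084   0.0806] max [ 0.5802 -0.046   0.0923]
top orange 145 med [ 0.6819 -0.1092  0.049 ] min [ 0.6539 -0.1236  0.0209] max [ 0.6943 -0.0891  0.0595]
top yellow 61 med [ 0.4785 -0.0816  0.0562] min [ 0.475  -0.0974  0.0227] max [ 0.4828 -0.0655  0.0647]
top rail 1131 med [ 0.5678 -0.1514  0.0114] min [ 0.4627 -0.1913 -0.0058] max [0.7015 0.0009 0.0396]
top green 382 med [ 0.5244 -0.0795  0.0436] min [ 0.4858 -0.1666  0.0381] max [ 0.6317 -0.0207  0.0878]
lidcirc ((0.5716491341590881, -0.09391909092664719), 0.04827280715107918) 0.08499131327125042
green ((0.5643754601478577, -0.09173843264579773), 0.07894943654537201)
stripe fit ((0.5721743106842041, -0.06484544277191162), (0.03821111470460892, 0.014919799752533436), 86.15846252441406)
rail rect ((0.5834858417510986, -0.09454816579818726), (0.17111395299434662, 0.22220975160598755), 82.5833969116211)
side lid 1373 med [ 0.5628 -0.1036  0.0866] min [ 0.5213 -0.1446  0.0751] m
[... 256 characters left out ...]
med [ 0.4763 -0.0874  0.0382] min [ 0.4733 -0.1014  0.0202] max [ 0.772  -0.0587  0.0622]
side rail 1376 med [ 0.5465 -0.1692  0.0122] min [ 0.4614 -0.2406 -0.0037] max [0.7077 0.0653 0.0399]
side green 516 med [ 0.5223 -0.1217  0.0441] min [ 0.4826 -0.1699  0.038 ] max [ 0.6211 -0.0214  0.05  ]
lidcirc ((0.5702599883079529, -0.09655659645795822), 0.04985739290714264) 0.08672679449192844
green ((0.5608909726142883, -0.09899837523698807), 0.07837463170289993)
stripe fit ((0.5711842179298401, -0.06747416406869888), (0.014291023835539818, 0.03641611337661743), 0.2156752496957779)
rail rect ((0.5860211849212646, -0.08789634704589844), (0.3042964041233063, 0.22900758683681488), 82.78376007080078)
```

View pics/crop0.png

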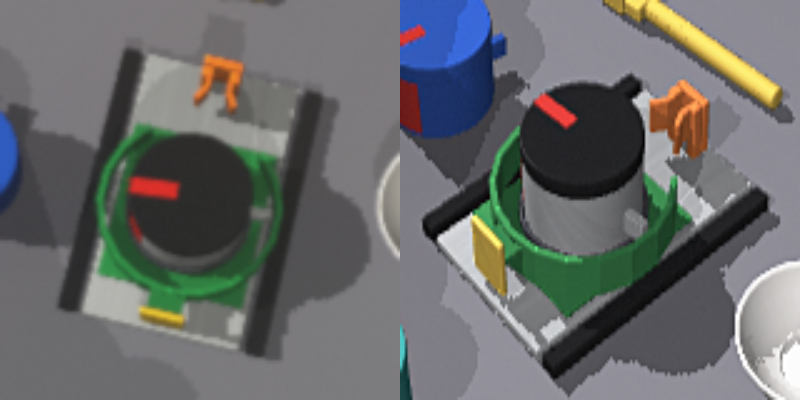

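The crop confirms the tin: black lid, steel side, fin to the right, red stripe pointing to about +y. Estimates:
- Axis at about (0.571, -0.095).
- Caddy +x at about -7.5°, so the front is at 172.5°.
- Stripe at about 88°, so it needs about +85° counter-clockwise.

I close the gripper and approach a point 36 mm from the axis at -45°.

apply_moves(
  plan=[
    {"tx": 2.3, "ty": -4.5, "turn": -0.125},
    {"tx": 2.3, "ty": -4.5, "turn": -0.125},
    {"tx": 2.3, "ty": -4.5, "turn": -0.125},
    {"tx": 2.3, "ty": -4.5, "turn": -0.125},
    {"tx": 2.3, "ty": -4.5, "turn": -0.125},
    {"tx": 2.3, "ty": -4.5, "turn": -0.125},
    {"tx": 2.3, "ty": -4.5, "turn": -0.125},
    {"tx": 2.3, "ty": -4.5, "turn": -0.125},
    {"tx": 2.3, "ty": -4.5, "turn": -0.125},
    {"tx": 2.3, "ty": -4.5, "turn": -0.125},
    {"tx": 2.3, "ty": -4.5, "turn": -0.125},
    {"tx": 2.3, "ty": -4.5, "turn": -0.125},
  ],
  grip=255,
  grip_force=20,
)

```text
schema error: expected keys tx, ty, tz, turn
```

apply_moves(
  plan=[
    {"tx": 2.3, "ty": -4.5, "tz": 0, "turn": -0.125},
    {"tx": 2.3, "ty": -4.5, "tz": 0, "turn": -0.125},
    {"tx": 2.3, "ty": -4.5, "tz": 0, "turn": -0.125},
    {"tx": 2.3, "ty": -4.5, "tz": 0, "turn": -0.125},
    {"tx": 2.3, "ty": -4.5, "tz": 0, "turn": -0.125},
    {"tx": 2.3, "ty": -4.5, "tz": 0, "turn": -0.125},
    {"tx": 2.3, "ty": -4.5, "tz": 0, "turn": -0.125},
    {"tx": 2.3, "ty": -4.5, "tz": 0, "turn": -0.125},
    {"tx": 2.3, "ty": -4.5, "tz": 0, "turn": -0.125},
    {"tx": 2.3, "ty": -4.5, "tz": 0, "turn": -0.125},
    {"tx": 2.3, "ty": -4.5, "tz": 0, "turn": -0.125},
    {"tx": 2.3, "ty": -4.5, "tz": 0, "turn": -0.125},
  ],
  grip=255,
  grip_force=20,
)

```text
time: 1.6
ee_pos: [0.5052, 0.067, 0.2312]
tcp_rot: [[0.289, 0.957, -0.0], [0.957, -0.289, 0.0], [0.0, -0.0, -1.0]]
ft_force: [0.8, 0.3, 0.1]
finger_gap: 0.0003
gripper_force: 0.0
```

apply_moves(
  plan=[
    {"tx": 2.3, "ty": -4.7, "tz": 0, "turn": -0.1},
    {"tx": 2.3, "ty": -4.7, "tz": 0, "turn": -0.1},
    {"tx": 2.3, "ty": -4.7, "tz": -2, "turn": -0.1},
    {"tx": 2.2, "ty": -4.6, "tz": -3, "turn": -0.1},
    {"tx": 0, "ty": 0, "tz": -4, "turn": -0.1},
    {"tx": 0, "ty": 0, "tz": -3.1, "turn": 0},
    {"tx": 0, "ty": 0, "tz": 0, "turn": 0},
    {"tx": 0, "ty": 0, "tz": 0, "turn": 0},
  ],
)

```text
time: 2.6
ee_pos: [0.5965, -0.1188, 0.1114]
tcp_rot: [[0.71, 0.705, 0.001], [0.705, -0.71, -0.0], [0.001, 0.001, -1.0]]
ft_force: [1.2, 0.1, -0.3]
finger_gap: 0.0005
gripper_force: 0.0
```

```bash
python3 - <<'E'
from h import *
s=sensors.state(); print(s["time"],s["ee_pos"],s["ft_force"],s["joint_pos"])
im,P,c,f=cam("side"); save("pics/c1.png",cv2.resize(im[180:340,230:430],(700,560)))
E
```

```text
2.6 [ 0.59651389 -0.118843    0.11139239] [ 1.16914228  0.08688725 -0.25912931] [-0.26965004  0.6794528   0.5572675   1.76607949 -0.46710997  0.82974615
 -0.27937967]
```

View pics/c1.png

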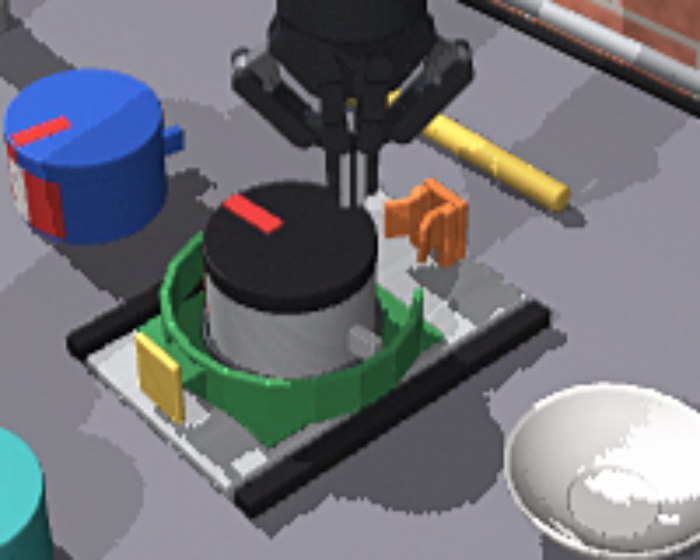

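Crop: the fingertip hangs above the back edge of the black lid at (350,205), and the stripe is at (252,214). Now I feel downward.

apply_moves(
  plan=[
    {"tx": 0, "ty": 0, "tz": -1.0, "turn": 0},
    {"tx": 0, "ty": 0, "tz": -0.5, "turn": 0},
    {"tx": 0, "ty": 0, "tz": -0.15, "turn": 0},
    {"tx": 0, "ty": 0, "tz": -0.1, "turn": 0},
    {"tx": 0, "ty": 0, "tz": 0, "turn": 0},
  ],
)

```text
time: 3.28
ee_pos: [0.5959, -0.1187, 0.0928]
tcp_rot: [[0.71, 0.705, 0.0], [0.705, -0.71, -0.0], [-0.0, 0.0, -1.0]]
ft_force: [0.3, 0.2, 0.1]
finger_gap: -0.0001
gripper_force: 0.0
```

apply_moves(
  plan=[
    {"tx": 0, "ty": 0, "tz": -0.1, "turn": 0},
    {"tx": 0, "ty": 0, "tz": -0.1, "turn": 0},
    {"tx": 0, "ty": 0, "tz": 0, "turn": 0},
  ],
)

```text
time: 3.65
ee_pos: [0.5958, -0.1186, 0.0907]
tcp_rot: [[0.71, 0.705, -0.0], [0.705, -0.71, 0.0], [-0.0, -0.0, -1.0]]
ft_force: [0.1, 0.3, -1.4]
finger_gap: -0.0003
gripper_force: 0.0
```

apply_moves(
  plan=[
    {"tx": 0, "ty": 0, "tz": -0.1, "turn": 0},
    {"tx": 0, "ty": 0, "tz": 0, "turn": 0},
  ],
)

```text
time: 3.9
ee_pos: [0.5958, -0.1186, 0.0897]
tcp_rot: [[0.71, 0.705, -0.0], [0.705, -0.71, -0.0], [-0.0, -0.0, -1.0]]
ft_force: [-0.7, 0.3, -0.1]
finger_gap: 0.0001
gripper_force: 0.0
```

apply_moves(
  plan=[
    {"tx": 0, "ty": 0, "tz": -0.1, "turn": 0},
    {"tx": 0, "ty": 0, "tz": 0, "turn": 0},
  ],
)

```text
time: 4.15
ee_pos: [0.5958, -0.1186, 0.0887]
tcp_rot: [[0.71, 0.705, -0.0], [0.705, -0.71, 0.0], [-0.0, -0.0, -1.0]]
ft_force: [-0.0, -0.7, -0.6]
finger_gap: -0.0004
gripper_force: 0.0
```

apply_moves(
  plan=[
    {"tx": 0, "ty": 0, "tz": -0.1, "turn": 0},
    {"tx": 0, "ty": 0, "tz": 0, "turn": 0},
  ],
)

```text
time: 4.4
ee_pos: [0.5958, -0.1186, 0.0877]
tcp_rot: [[0.71, 0.705, -0.0], [0.705, -0.71, -0.0], [-0.0, -0.0, -1.0]]
ft_force: [-0.1, 0.1, -1.2]
finger_gap: 0.0001
gripper_force: 0.0
```

apply_moves(
  plan=[
    {"tx": 0, "ty": 0, "tz": -0.1, "turn": 0},
    {"tx": 0, "ty": 0, "tz": 0, "turn": 0},
  ],
)

```text
time: 4.65
ee_pos: [0.596, -0.1186, 0.0869]
tcp_rot: [[0.71, 0.705, 0.0], [0.705, -0.71, 0.0], [0.0, 0.0, -1.0]]
ft_force: [1.0, 1.6, 1.8]
finger_gap: -0.0
gripper_force: 0.6
```

apply_moves(
  plan=[
    {"tx": 0, "ty": 0, "tz": -0.05, "turn": 0},
    {"tx": 0, "ty": 0, "tz": 0, "turn": 0},
  ],
)

```text
time: 4.9
ee_pos: [0.5961, -0.1187, 0.0868]
tcp_rot: [[0.71, 0.705, 0.0], [0.705, -0.71, 0.0], [0.0, 0.0, -1.0]]
ft_force: [-0.5, 0.9, 5.3]
finger_gap: 0.0002
gripper_force: 2.6
```

Contact is at z of about 0.0868 with a stiffness near 8 N/mm. I press to about 9 N and start the counter-clockwise arc.

apply_moves(
  plan=[
    {"tx": 0, "ty": 0, "tz": -0.045, "turn": 0},
    {"tx": 0.2, "ty": 0.23, "tz": 0, "turn": 0.087},
    {"tx": 0.18, "ty": 0.24, "tz": 0, "turn": 0.087},
    {"tx": 0.15, "ty": 0.26, "tz": 0, "turn": 0.087},
  ],
)

```text
time: 5.4
ee_pos: [0.6011, -0.1118, 0.0866]
tcp_rot: [[0.502, 0.865, -0.0], [0.865, -0.502, -0.0], [-0.0, 0.0, -1.0]]
ft_force: [-3.1, 0.6, 8.9]
finger_gap: 0.0001
gripper_force: 4.2
```

apply_moves(
  plan=[
    {"tx": 0.13, "ty": 0.27, "tz": 0, "turn": 0.087},
    {"tx": 0.11, "ty": 0.28, "tz": 0, "turn": 0.087},
    {"tx": 0.08, "ty": 0.29, "tz": 0, "turn": 0.087},
    {"tx": 0.06, "ty": 0.3, "tz": 0, "turn": 0.087},
    {"tx": 0.03, "ty": 0.3, "tz": 0, "turn": 0.087},
    {"tx": 0.0, "ty": 0.3, "tz": 0, "turn": 0.087},
  ],
)

```text
time: 6.15
ee_pos: [0.6051, -0.095, 0.0867]
tcp_rot: [[0.004, 1.0, 0.0], [1.0, -0.004, -0.001], [-0.001, 0.0, -1.0]]
ft_force: [-2.6, -1.7, 7.7]
finger_gap: -0.0001
gripper_force: 4.0
```

```bash
cat > stripe.py <<'E'
from m import *
for n in("top","side"):
    im,P,c,f=cam(n); o=measure(n,im,P,False)
    s=o["stripe"]; s=s[abs(s[:,2]-.087)<.006,:2]
    if len(s)<10: print(n,"few");continue
    (cx,cy),(w,h),a=cv2.minAreaRect(s.astype(np.float32))
    m=s.mean(0); ctr=np.array([.571,-.0955])
    vx,vy=cv2.fitLine(s.astype(np.float32),cv2.DIST_L2,0,.01,.01)[:2].ravel()
    print(n,len(s),m,w,h,"lineang",np.degrees(np.arctan2(vy,vx)),"ctrang",np.degrees(np.arctan2(*(m-ctr)[::-1])))
im=cam("top")[0]
s=sensors.state();print(s["time"],s["ee_pos"],s["ft_force"],s["joint_pos"][6])
E
python3 stripe.py
```

```text
top 23 [ 0.55763513 -0.08327762] 0.007960245013237 0.018241384997963905 lineang -37.52894 ctrang 137.55660127204874
side 97 [ 0.551648 -0.073269] 0.01810474880039692 0.0381925106048584 lineang -45.59933 ctrang 131.03944639740322
6.3 [ 0.60510473 -0.09470218  0.08663009] [-2.7256175  -0.80642419  8.15984965] 0.32557287524207584
```

apply_moves(
  plan=[
    {"tx": -0.02, "ty": 0.3, "tz": 0, "turn": 0.087},
    {"tx": -0.04, "ty": 0.3, "tz": 0, "turn": 0.087},
    {"tx": -0.07, "ty": 0.29, "tz": 0, "turn": 0.087},
    {"tx": -0.1, "ty": 0.29, "tz": 0, "turn": 0.087},
    {"tx": -0.12, "ty": 0.28, "tz": 0, "turn": 0.087},
    {"tx": -0.14, "ty": 0.27, "tz": 0, "turn": 0.087},
  ],
)

```text
time: 7.05
ee_pos: [0.6005, -0.0784, 0.0866]
tcp_rot: [[-0.495, 0.869, 0.001], [0.869, 0.495, -0.002], [-0.002, -0.0, -1.0]]
ft_force: [-1.8, -2.7, 7.8]
finger_gap: 0.0
gripper_force: 3.4
```

```bash
python3 stripe.py
```

```text
top 75 [ 0.54429843 -0.08656659] 0.010044040158390999 0.03837701678276062 lineang -17.473616 ctrang 161.5015699075047
side 104 [ 0.54329893 -0.08586589] 0.015001051127910614 0.041207317262887955 lineang -17.1427 ctrang 160.82291011042125
7.2 [ 0.60035425 -0.07814025  0.08663237] [-2.88795256 -2.82632413  8.47901356] 0.7190984967712541
```

apply_moves(
  plan=[
    {"tx": -0.16, "ty": 0.25, "tz": 0, "turn": 0.087},
    {"tx": -0.19, "ty": 0.24, "tz": 0, "turn": 0.087},
    {"tx": 0, "ty": 0, "tz": 0, "turn": 0},
    {"tx": 0, "ty": 0, "tz": 0.5, "turn": 0},
    {"tx": 0, "ty": 0, "tz": 2, "turn": 0},
    {"tx": 0, "ty": 0, "tz": 4, "turn": 0},
    {"tx": -0.5, "ty": 3.5, "tz": 5, "turn": 0},
    {"tx": -1, "ty": 6, "tz": 0, "turn": 0},
    {"tx": -1, "ty": 6, "tz": 0, "turn": 0},
    {"tx": 0, "ty": 0, "tz": 0, "turn": 0},
  ],
)

```text
time: 8.45
ee_pos: [0.5708, 0.0907, 0.202]
tcp_rot: [[-0.644, 0.765, 0.0], [0.765, 0.644, 0.004], [0.003, 0.003, -1.0]]
ft_force: [0.5, -0.4, -0.3]
finger_gap: -0.0002
gripper_force: 0.0
```

```bash
python3 stripe.py; python3 - <<'E'
from m import *
a=[]
for n in("top","side"):
    im,P,c,f=cam(n); o=measure(n,im,P,True)
    t=np.r_[o["lid"],o["stripe"]]; t=t[abs(t[:,2]-.0868)<.006]; print("lid",circ(t)); 
    a.append(cv2.resize(im[170:310,270:410] if n=="top" else im[205:335,240:400],(400,400)))
save("pics/c2.png",np.hstack(a))
E
```

```text
top 102 [ 0.54202016 -0.08894195] 0.013839639723300934 0.038486238569021225 lineang -9.486127 ctrang 167.2489050316198
side 108 [ 0.54197546 -0.09046139] 0.018792953342199326 0.039860546588897705 lineang -7.7924914 ctrang 170.15170239020284
8.6 [0.5721382  0.08238662 0.20160462] [ 0.9622335  -0.59965463 -0.13968214] 0.5430163091130571
top lid 1281 med [ 0.5735 -0.0975  0.0852] min [ 0.5248 -0.1408  0.0756] max [ 0.6164 -0.047   0.0932]
top stripe 109 med [ 0.5421 -0.0888  0.0854] min [ 0.5243 -0.0971  0.0796] max [ 0.5616 -0.0799  0.092 ]
top orange 152 med [ 0.6823 -0.1093  0.0488] min [ 0.6536 -0.1236  0.021 ] max [ 0.6943 -0.0891  0.0561]
top yellow 61 med [ 0.4788 -0.0816  0.0555] min [ 0.4753 -0.0974  0.0238] max [ 0.4829 -0.0655  0.0627]
top rail 1028 med [ 0.5702 -0.14    0.0112] min [ 0.4638 -0.1907 -0.0053] max [7.027e-01 5.000e-04 3.330e-02]
top green 378 med [ 0.5233 -0.0796  0.0436] min [ 0.4863 -0.1668  0.0381] max [ 0.6305 -0.021   0.0802]
lid ((0.5707263350486755, -0.09430302679538727), 0.04805884510278702)
side lid 1366 med [ 0.5689 -0.1041  0.0867] min [ 0.5219 -0.1456  0.075 ] max [ 0.6193 -0.0486  0.0917]
side stripe 117 med [ 0.5407 -0.0902  0.087 ] min [ 0.5223 -0.0999  0.0755] max [ 0.5617 -0.0788  0.0915]
side orange 352 med [ 0.674  -0.1161  0.0428] min [ 0.5337 -0.129   0.0204] max [ 0.6929 -0.0656  0.0667]
side yellow 154 med [ 0.4762 -0.0875  0.0398] min [ 0.4728 -0.1333  0.02  ] max [ 0.7718 -0.0589  0.063 ]
side rail 1383 med [ 0.5469 -0.1691  0.0123] min [ 0.4607 -0.1961 -0.0037] max [0.7643 0.0556 0.0399]
side green 518 med [ 0.5211 -0.1216  0.0443] min [ 0.4802 -0.17    0.0381] max [ 0.6183 -0.0215  0.0586]
lid ((0.5705061554908752, -0.09813321381807327), 0.049975451081991196)
```

View pics/c2.png

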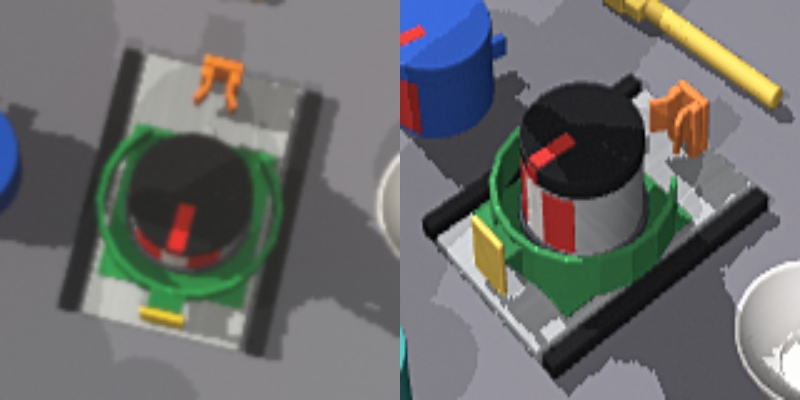

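The crops show the label now facing the front, with the stripe near (181,228) and the white label centre at (172,258). I refine the stripe and caddy angles by intersecting rays with planes, without depth noise.

```bash
cat > fine.py <<'E'
from m import *
def ray(n,c,f,m,z):
    v,u=np.nonzero(m); d=np.stack([(u-c["cx"])/f,(v-c["cy"])/f,np.ones(len(u))],-1)@np.array(c["orientation"]).T
    e=np.array(c["eye"]); return (e+d*((z-e[2])/d[:,2])[:,None])[:,:2]
def ang(p):
    a=cv2.fitLine(p.astype(np.float32),cv2.DIST_HUBER,0,.001,.001).ravel(); return np.degrees(np.arctan2(a[1],a[0])),a[2:]
for n in("top","side"):
    im,P,c,f=cam(n)
    hsv=cv2.cvtColor(im,cv2.COLOR_RGB2HSV); H,S,V=[hsv[...,i].astype(int) for i in range(3)]
    v,u=np.mgrid[0:480,0:640]; z=P[...,2]
    roi=(u>285)&(u<390)&(v>180)&(v<300) if n=="top" else (u>245)&(u<390)&(v>215)&(v<330)
    red=((H<7)|(H>173))&(S>140)&roi
    r=ray(n,c,f,red,.0868); top=(np.hypot(*(r-[.571,-.095]).T)<.046)
    print(n,"stripe",top.sum(),ang(r[top]))
    dark=(V<65)&roi&(z<.06)
    q=ray(n,c,f,dark,.012)
    t=np.radians(-7.5); ex=np.array([np.cos(t),np.sin(t)]); ey=np.array([-ex[1],ex[0]])
    l=(q-[.5835,-.0945])
    for s in(1,-1):
        w=(abs(l@ey-s*.08)<.014)&(abs(l@ex)<.1); print("rail",s,w.sum(),ang(q[w]))
    lid=((V<65)|red)&roi; rl=ray(n,c,f,lid,.0868); w=np.hypot(*(rl-[.571,-.096]).T)<.06; k=rl[w]
    print("lidc",circ(k))
    for nm,mm,zz in(("tab",(H>=22)&(H<34)&(S>150)&roi,.06),("fork",(H>=6)&(H<18)&(S>150)&roi,.052)):
        print(nm,ray(n,c,f,mm,zz).mean(0))
E
python3 fine.py
```

```text
top stripe 105 (np.float32(-9.088968), array([ 0.5434221 , -0.08910215], dtype=float32))
rail 1 471 (np.float32(-7.516079), array([ 0.58941257, -0.01815163], dtype=float32))
rail -1 496 (np.float32(-7.4279933), array([ 0.56962234, -0.17156313], dtype=float32))
lidc ((0.565759539604187, -0.08894618600606918), 0.05803361535072327)
tab [ 0.47756568 -0.08212606]
fork [ 0.67619104 -0.10784115]
side stripe 100 (np.float32(-8.030814), array([ 0.5439732 , -0.09056305], dtype=float32))
rail 1 206 (np.float32(-6.578242), array([ 0.5446042 , -0.01293202], dtype=float32))
rail -1 844 (np.float32(-7.4842734), array([ 0.5685122, -0.1764599], dtype=float32))
lidc ((0.5710250735282898, -0.09661128371953964), 0.05955995246767998)
tab [ 0.59293429 -0.11261872]
fork [ 0.66245176 -0.12032684]
```

The stripe is within about 1° of the front, so I leave it. Next I move in front of the yellow tab with tool x along the caddy axis.

apply_moves(
  plan=[
    {"tx": -2.5, "ty": -3.2, "tz": 0, "turn": 0.148},
    {"tx": -2.5, "ty": -3.2, "tz": 0, "turn": 0.148},
    {"tx": -2.5, "ty": -3.2, "tz": 0, "turn": 0.148},
    {"tx": -2.5, "ty": -3.2, "tz": 0, "turn": 0.148},
    {"tx": -2.7, "ty": -3.2, "tz": 0, "turn": 0.148},
    {"tx": 0, "ty": 0, "tz": -2, "turn": 0},
    {"tx": 0, "ty": 0, "tz": -3, "turn": 0},
    {"tx": 0, "ty": 0, "tz": -2, "turn": 0},
    {"tx": 0, "ty": 0, "tz": 0, "turn": 0},
    {"tx": 0, "ty": 0, "tz": 0, "turn": 0},
  ],
)

```text
time: 10.05
ee_pos: [0.4454, -0.0772, 0.1315]
tcp_rot: [[-0.99, 0.141, 0.001], [0.141, 0.99, -0.0], [-0.001, -0.0, -1.0]]
ft_force: [-0.1, -0.4, -0.7]
finger_gap: 0.0001
gripper_force: 0.0
```

apply_moves(
  plan=[
    {"tx": 0, "ty": 0, "tz": -3, "turn": 0},
    {"tx": 0, "ty": 0, "tz": -3, "turn": 0},
    {"tx": 0, "ty": 0, "tz": -2.6, "turn": 0},
    {"tx": 0, "ty": 0, "tz": 0, "turn": 0},
    {"tx": 0.8, "ty": -0.1, "tz": 0, "turn": 0},
    {"tx": 0, "ty": 0, "tz": 0, "turn": 0},
  ],
)

```text
time: 10.8
ee_pos: [0.4551, -0.0779, 0.0462]
tcp_rot: [[-0.99, 0.14, 0.004], [0.14, 0.99, -0.0], [-0.004, 0.0, -1.0]]
ft_force: [0.9, 0.1, -1.3]
finger_gap: 0.0001
gripper_force: 0.0
```

```bash
python3 - <<'E'
from h import *
s=sensors.state(); print(s["ee_pos"],s["ft_force"])
im,P,c,f=cam("side"); save("pics/c3.png",cv2.resize(im[205:335,220:400],(700,505)))
E
```

```text
[ 0.45508177 -0.07793939  0.04623697] [ 0.88918388  0.06048367 -1.25131797]
```

View pics/c3.png

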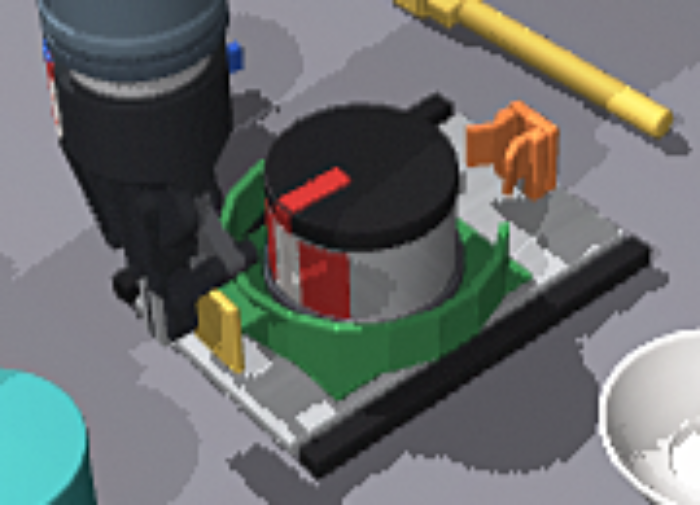

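Crop: the closed fingers are just in front of the yellow tab (220,330), and clear of the lid. I push slowly along the caddy +x.

apply_moves(
  plan=[
    {"tx": 0.3, "ty": -0.06, "tz": 0, "turn": 0},
    {"tx": 0.3, "ty": -0.06, "tz": 0, "turn": 0},
    {"tx": 0.2, "ty": -0.03, "tz": 0, "turn": 0},
    {"tx": 0.2, "ty": -0.03, "tz": 0, "turn": 0},
    {"tx": 0.2, "ty": -0.03, "tz": 0, "turn": 0},
  ],
)

```text
time: 11.48
ee_pos: [0.4649, -0.0798, 0.0448]
tcp_rot: [[-0.99, 0.14, -0.0], [0.14, 0.99, 0.0], [0.0, -0.0, -1.0]]
ft_force: [0.0, -0.6, 0.8]
finger_gap: -0.0002
gripper_force: 0.0
```

apply_moves(
  plan=[
    {"tx": 0.2, "ty": -0.03, "tz": 0, "turn": 0},
    {"tx": 0.2, "ty": -0.03, "tz": 0, "turn": 0},
    {"tx": 0.2, "ty": -0.03, "tz": 0, "turn": 0},
    {"tx": 0.2, "ty": -0.03, "tz": 0, "turn": 0},
  ],
)

```text
time: 11.98
ee_pos: [0.4698, -0.0805, 0.0443]
tcp_rot: [[-0.99, 0.14, -0.006], [0.14, 0.99, 0.001], [0.006, 0.0, -1.0]]
ft_force: [-6.4, 2.1, 6.0]
finger_gap: -0.0002
gripper_force: 3.6
```

apply_moves(
  plan=[
    {"tx": 0.2, "ty": -0.03, "tz": 0, "turn": 0},
    {"tx": 0.2, "ty": -0.03, "tz": 0, "turn": 0},
    {"tx": 0.2, "ty": -0.03, "tz": 0, "turn": 0},
  ],
)

```text
time: 12.35
ee_pos: [0.4759, -0.0813, 0.0443]
tcp_rot: [[-0.99, 0.14, -0.006], [0.14, 0.99, 0.001], [0.006, 0.0, -1.0]]
ft_force: [-7.3, 1.9, 5.5]
finger_gap: 0.0
gripper_force: 3.6
```

apply_moves(
  plan=[
    {"tx": 0.2, "ty": -0.03, "tz": 0, "turn": 0},
    {"tx": 0.2, "ty": -0.02, "tz": 0, "turn": 0},
    {"tx": 0.2, "ty": -0.03, "tz": 0, "turn": 0},
    {"tx": 0.2, "ty": -0.03, "tz": 0, "turn": 0},
    {"tx": 0.2, "ty": -0.02, "tz": 0, "turn": 0},
  ],
)

```text
time: 12.98
ee_pos: [0.4859, -0.0826, 0.0443]
tcp_rot: [[-0.99, 0.14, -0.006], [0.14, 0.99, 0.001], [0.006, 0.0, -1.0]]
ft_force: [-7.2, 2.2, 5.8]
finger_gap: 0.0001
gripper_force: 3.6
```

apply_moves(
  plan=[
    {"tx": 0.2, "ty": -0.03, "tz": 0, "turn": 0},
    {"tx": 0.2, "ty": -0.02, "tz": 0, "turn": 0},
    {"tx": 0.2, "ty": -0.03, "tz": 0, "turn": 0},
    {"tx": 0.2, "ty": -0.03, "tz": 0, "turn": 0},
  ],
)

```text
time: 13.48
ee_pos: [0.494, -0.0836, 0.0443]
tcp_rot: [[-0.99, 0.14, -0.006], [0.14, 0.99, 0.001], [0.006, 0.0, -1.0]]
ft_force: [-6.8, 1.8, 5.4]
finger_gap: 0.0
gripper_force: 3.6
```

```bash
python3 - <<'E'
from m import *
im,P,c,f=cam("top"); o=measure("top",im,P)
im2=cam("side")[0]
save("pics/c4.png",np.hstack([cv2.resize(im[170:310,270:410],(400,400)),cv2.resize(im2[205:335,240:400],(400,400))]))
E
```

```text
top lid 1898 med [ 0.4349 -0.0993  0.548 ] min [ 0.3604 -0.1443  0.077 ] max [ 0.646  -0.0464  0.7092]
top orange 144 med [ 0.6825 -0.1096  0.0491] min [ 0.6436 -0.1236  0.0201] max [ 0.6933 -0.0911  0.0878]
top rail 703 med [ 0.5911 -0.1667  0.0112] min [ 0.4631 -0.191  -0.0085] max [ 0.7042 -0.0198  0.0315]
top green 123 med [ 0.6037 -0.1559  0.0433] min [ 0.4705 -0.1705  0.0385] max [ 0.6588 -0.0401  0.4052]
```

View pics/c4.png

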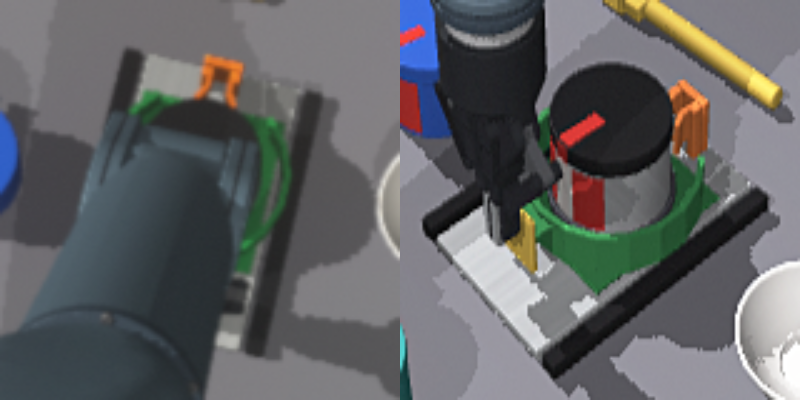

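The cup has moved about 27 mm and the lid is close to the orange fork, with a steady push of about 7 N. I continue carefully to the stop.

apply_moves(
  plan=[
    {"tx": 0.2, "ty": -0.03, "tz": 0, "turn": 0},
    {"tx": 0.2, "ty": -0.02, "tz": 0, "turn": 0},
    {"tx": 0.15, "ty": -0.02, "tz": 0, "turn": 0},
  ],
)

```text
time: 13.95
ee_pos: [0.4994, -0.0844, 0.0442]
tcp_rot: [[-0.99, 0.14, -0.006], [0.14, 0.99, 0.001], [0.006, 0.0, -1.0]]
ft_force: [-6.6, 2.6, 5.6]
finger_gap: -0.0003
gripper_force: 3.6
```

apply_moves(
  plan=[
    {"tx": 0.15, "ty": -0.02, "tz": 0, "turn": 0},
    {"tx": 0.1, "ty": -0.02, "tz": 0, "turn": 0},
    {"tx": 0, "ty": 0, "tz": 0, "turn": 0},
  ],
)

```text
time: 14.32
ee_pos: [0.4998, -0.0845, 0.0439]
tcp_rot: [[-0.99, 0.14, -0.01], [0.14, 0.99, 0.002], [0.01, 0.0, -1.0]]
ft_force: [-10.8, 4.0, 9.3]
finger_gap: 0.0001
gripper_force: 5.8
```

apply_moves(
  plan=[
    {"tx": 0.12, "ty": -0.02, "tz": 0, "turn": 0},
    {"tx": 0, "ty": 0, "tz": 0, "turn": 0},
  ],
)

```text
time: 14.58
ee_pos: [0.4999, -0.0845, 0.0437]
tcp_rot: [[-0.99, 0.14, -0.012], [0.14, 0.99, 0.002], [0.012, 0.0, -1.0]]
ft_force: [-13.1, 2.6, 10.7]
finger_gap: -0.0
gripper_force: 7.1
```

Hard stop felt at about 13 N. I back off and look.

apply_moves(
  plan=[
    {"tx": -0.4, "ty": 0.05, "tz": 0, "turn": 0},
    {"tx": -1.5, "ty": 0.2, "tz": 0, "turn": 0},
    {"tx": -2, "ty": 0.2, "tz": 0, "turn": 0},
    {"tx": 0, "ty": 0, "tz": 3, "turn": 0},
    {"tx": 0, "ty": 0, "tz": 5, "turn": 0},
    {"tx": 0, "ty": 2, "tz": 5, "turn": 0},
    {"tx": 0, "ty": 5, "tz": 3, "turn": 0},
    {"tx": 0, "ty": 5, "tz": 0, "turn": 0},
    {"tx": 0, "ty": 5, "tz": 0, "turn": 0},
    {"tx": 0, "ty": 4, "tz": 0, "turn": 0},
    {"tx": 0, "ty": 0, "tz": 0, "turn": 0},
  ],
)

```text
time: 15.95
ee_pos: [0.4672, 0.1326, 0.2051]
tcp_rot: [[-0.991, 0.134, 0.001], [0.134, 0.991, 0.002], [-0.001, 0.002, -1.0]]
ft_force: [-0.4, 0.0, -0.4]
finger_gap: 0.0
gripper_force: 0.0
```

```bash
sed -i 's/\.571,-\.095\]/.6055,-.0995]/' fine.py && python3 fine.py | grep -v lidc; python3 - <<'E'
from m import *
s=sensors.state(); print(s["time"],s["ee_pos"],s["ft_force"])
im,P,c,f=cam("top"); measure("top",im,P)
im2=cam("side")[0]
save("pics/c5.png",np.hstack([cv2.resize(im[170:310,270:410],(400,400)),cv2.resize(im2[205:335,240:400],(400,400))]))
E
```

```text
top stripe 110 (np.float32(-8.678751), array([ 0.5785741 , -0.09367424], dtype=float32))
rail 1 478 (np.float32(-6.879346), array([ 0.5569702 , -0.01408714], dtype=float32))
rail -1 504 (np.float32(-7.681663), array([ 0.5690171, -0.171335 ], dtype=float32))
tab [ 0.51176436 -0.08659103]
fork [ 0.67954488 -0.10841878]
side stripe 97 (np.float32(-9.039314), array([ 0.57845175, -0.09502016], dtype=float32))
rail 1 281 (np.float32(-4.332753), array([ 0.5463004 , -0.01342529], dtype=float32))
rail -1 842 (np.float32(-7.417967), array([ 0.5684991 , -0.17652607], dtype=float32))
tab [ 0.60676652 -0.1143039 ]
fork [ 0.66591959 -0.12661339]
16.05 [0.46729589 0.12859923 0.2048431 ] [ 0.42815     0.00824258 -0.13069329]
top lid 1248 med [ 0.6086 -0.1023  0.0852] min [ 0.5593 -0.1448  0.0755] max [ 0.6511 -0.0518  0.0953]
top stripe 113 med [ 0.5778 -0.0935  0.085 ] min [ 0.5582 -0.1023  0.0798] max [ 0.597  -0.0848  0.0909]
top orange 127 med [ 0.6845 -0.1092  0.0487] min [ 0.649  -0.1237  0.0209] max [ 0.6937 -0.0934  0.0893]
top yellow 70 med [ 0.5131 -0.0864  0.0558] min [ 0.5092 -0.1024  0.0257] max [ 0.5183 -0.0706  0.0645]
top rail 1032 med [ 0.5689 -0.1166  0.0113] min [ 0.464  -0.191  -0.0058] max [0.7046 0.0008 0.0282]
top green 369 med [ 0.5548 -0.0844  0.0431] min [ 0.5209 -0.1706  0.0381] max [ 0.6657 -0.0256  0.0518]
```

View pics/c5.png

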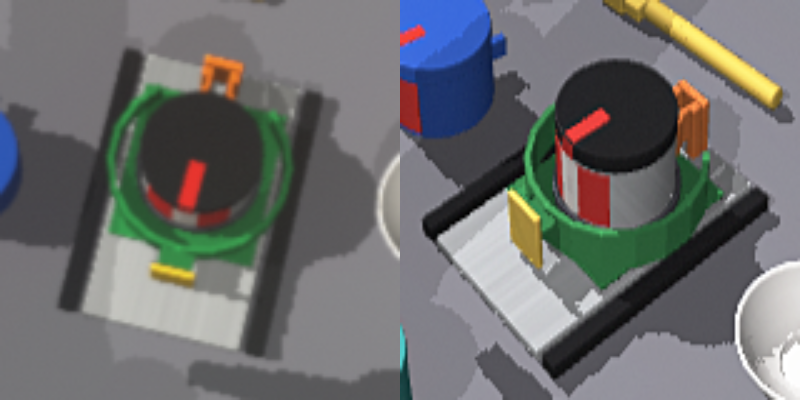

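The cup travelled about 35 mm to the hard stop. The label points to the front within about 1°, the fin is in the fork, and the arm is clear. I hand in.

```bash
python3 -c "
from plant import workorder; print(workorder.sign_off())"
```

```text
the job is handed in; nothing more can be done
None
```

I rolled the tin until its label faced the front to within about 1–2°, pushed the cup about 35 mm to a firm stop with the fin in the fork as far as the images show, let go, and handed the job in; readings showed at most about 9 N on the lid and 17 N on the tab.

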